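Vent the tyre booster tank through its inlet valve

TASK

There is leftover air in the blue tyre booster tank. Unscrew the small knurled lock nut on its inlet valve all the way, counterclockwise to the end of its thread, then press the freed valve tip fully in and hold it there for at least a second to bleed the air, and let it spring back, leaving the nut open. Be gentle with the valve: do not force its stem sideways or lean hard on the tip, and leave the pot, hammer, screw organiser and lamp where they are.

Things in the scene. Friction and masses are not known exactly. Their poses are not given: they have to be found in the camera images.
- tank: Blue air tank, 80 mm across, upright and bolted down in a black steel bracket with a 130 mm square foot. Origin: centre of the foot's underside, z up. Its aluminium head, 54 mm across, ends 182 mm above the console; gauge on its +y side, brass outlet cock with red lever on its -y side, both below 182 mm. The inlet valve stands upright on the head's top.
- port (a point): Nominal centre of the inlet valve's port on the head's flat top, 10 mm along +x of the tank's axis, z up. The valve's axis may be up to 3 mm off it along each of the tank's x and y, and the valve stands 0 to 8 mm higher from one start to the next, which no reading gives. Above the port (add that 0 to 8 mm): brass stem 12 mm across to 19 mm, neck 7 mm across to 36 mm, then the nut.
- nut (a joint): Turn of the knurled brass lock nut, 10 mm across, 8 mm tall, rad: 0 tight, grows unscrewing counterclockwise seen from above, stop at 6.2, starts at 0 to 0.8. Its underside is 36 mm (plus 0 to 8) above the port when tight and climbs 0.58 mm per rad. Captive on the pin; stays where left; takes about 0.045 N m (a 15 to 20 N grip); slips harmlessly in the fingers at the stop.
- pin (a joint): How far the sprung valve tip is pressed in, m: 0 out, 0.003 bottom. The tip is the end of a 4 mm steel pin, 50.5 mm (plus 0 to 8) above the port. It starts to move at 2.5 N, takes 5.5 N at the bottom, is solid beyond and springs back by itself. Over 12 N on it does damage. The nut rides on the pin: tight, it bears on the neck and the tip cannot be pressed home.
- stem (a joint): Lean of the valve stem about the tank's x axis, rad, 0 upright. The stem rocks in its soft rubber grommet about a point 3 to 11 mm above the port: 8 N m per rad, some 5 N per mm at the nut, and springs back. Over 0.032 rad (1.3 mm, 6.5 N at the nut) does damage: a grip closed off-centre, or turned about an axis beside the nut's, pushes it over. Close lightly and read the side force first.
- stem_b (a joint): Lean of the valve stem about the tank's y axis, rad, 0 upright; same stiffness and limit as the lean about x.
- pot: Empty terracotta pot, 98 mm across the rim and 85 mm tall; loose, leave it. Origin at the centre of its underside.
- organiser: Translucent screw organiser, 120 x 180 x 42 mm, six flip lids with orange tabs; loose, leave it. Origin at the centre of its underside.
- hammer: Steel claw hammer lying on the console beyond the tank; loose, leave it. Its origin is on its underside, its handle runs along its x.
- lamp: White ceramic desk lamp, 170 mm across the shade and 255 mm tall, base 124 mm across; loose, leave it. Origin at the centre of its underside.

How it is judged:
By the outcome, as a careful person would: the job done as asked, in the order asked, and still so for the second after the job is handed in, with the robot touching nothing.
It also fails if it takes over 72 s, if anything falls off the work surface, if the arm or the gripper's body presses on something with over 40 N, if the wrist force passes 120 N, or if a joint passes its speed limit or range.

ROBOT

A 6-joint arm with a two-finger parallel gripper is mounted at the origin on the work surface. World frame = base frame: x ahead of the robot, y to its left, z up, the work surface at z = 0. Lengths are in m, angles in rad, forces in N, time in s.
With the tool pointing down it reaches from about 0.35 to 0.975 m from the base axis. Payload 7.1 kg.
Tool frame: the origin (TCP) lies on the centre line of the jaws, within the pads' length; the fingertips stand 19 mm ahead of it and the grasp point (between the pads) is the TCP (bot.tips_ahead is the distance from the TCP to the fingertips, in m); z points along the fingers, y is the line along which they close (so a half turn about z gives the same grasp; the last joint's range is limited). The gripper opens to 88 mm and grips with 3 to 60 N. Pads are 20 mm wide; open, the fingers measure 115 mm over their backs; the gripper's body (75 mm by 178 mm) begins 61 mm behind the grasp point.
Start: joints at [1.211, 0.423, 1.63, -0, 1.089, -0.019], TCP at [0.209, 0.589, 0.242] pointing down, gripper open.
Joint ranges: [-3, 3], [-0.9, 2.11], [0.09, 2.58], [-1.31, 4.45], [0.11, 2.69], [-2.54, 2.54]. Speed limits (rad/s): [2.39, 2.39, 3.01, 3.14, 3.14, 3.14].

INTERFACE

Orientations are given as a unit quaternion [x, y, z, w].
In Python, from plant import read_state, camera, camera_info, ticket, bot gives the robot as it stands. The module is installed in compiled form; this text tells all that it offers.
- The arm moves only by the tool carry_out, never from a script. Its argument "steps" is a list of rows, each an object of numbers: "ax", "ay", "az": the turn, a rotation vector about the tool's x, y, z in rad; "dx", "dy", "dz": the shift along the tool's x, y, z in cm; "gripper": the gripper command: -1 is shut, 1 is fully open, values between are in proportion. In form: [{"ax": .., "ay": .., "az": .., "dx": .., "dy": .., "dz": .., "gripper": ..}, ...]. A call has 1 to 10 rows; each row shifts and turns the commanded pose from where the row before left it, along the tool's axes as they then stand; what a row does not reach is not made up. A row lasts 1/8 s, in which the tool goes at most 62.5 mm and 10.7 degrees, less where a joint would pass 70% of its speed; a pose out of reach is approached as far as the arm can. A call is refused whole if a number of a shift passes 6.25 or a number of a turn 0.188, either way. A call with a gripper value outside its range is refused whole. The fingers move at their own pace and stop on an object; "force" is the grip in N (left out, the last holds). Time passes only in rows, so rows that do not move let the fingers close. It gives the time, the measured TCP pose, the force, the opening and the grip force at its end, in the units of the state.
- read_state(): the state, without advancing time (a new reading comes with each control period).
- camera(name): name is "side" or "top" or "wrist"; returns the picture (480x640x3 uint8, red, green, blue); there is no depth.
- camera_info(name): a dict with "vertical_fov" (degrees; the focal length in pixels is half the picture's height over the tangent of half this angle, whatever the lens; pixels are square), "cx", "cy" (the principal point, pixels), "dist" ([k1, k2, p1, p2, k3] as OpenCV has them; the pictures are not rectified), "position" and "rotation" of the camera in the world; the wrist camera has in their place "tool_from_camera" (4x4, takes a point from camera to tool coordinates, whose origin is the TCP and whose axes are the flange's). Camera axes: x right, y down, z forward; pixel columns grow to the right and rows downward; lengths in m; the calibration is good to about 2 mm. A picture is of the moment at which its call begins: read the wrist's pose just before it. camera_info takes no time and is no camera call.
- ticket.job_done(): hands the job in; it is judged then, once.
The state is a dict: "time": time; "qpos": joint angles; "qd": joint speeds; "tau": joint torques, N m; "position": TCP position; "eef_rot": TCP orientation; "wrist_force": force on the tool from outside, world axes, zero at the start; "torque": the same for the moment, N m; "gripper_width": opening from 0.0 (shut) to 1.0 (fully open); "grasp_force": force on a finger pad.
Only numpy, scipy, OpenCV 4.12 (cv2) and the standard library are available. Lean on these libraries where they do the work, as an engineer would, in place of code of your own. Each camera call takes 0.05 s, during which the arm holds its last target. There are 200 camera calls.

## Working session

There is one attempt and no reset: what is moved stays moved. The work goes in short steps, Python scripts to look and compute and a tool call to move; the robot and the scene stay as the last step left them, time stands still between calls to the robot, and variables do not carry over. Pictures are saved under pics/ and viewed, at most 10 in all, crops included, and the job is handed in when it is done.

Besides the shell and the picture viewer there is one more tool, called after "Call:" as a command line: name --argument value ..., lists and objects as JSON in quotes. carry_out: Moves the arm, as the interface text tells. Its arguments: {"type":"object","properties":{"steps":{"type":"array","items":{"type":"object","properties":{"ax":{"type":"number"},"ay":{"type":"number"},"az":{"type":"number"},"dx":{"type":"number"},"dy":{"type":"number"},"dz":{"type":"number"},"gripper":{"type":"number"}}}},"force":{"type":"number"}},"required":["steps"]}

```bash
mkdir -p pics; python3 - <<'E'
from plant import *
import cv2
s=read_state();print({k:s[k] for k in s})
for n in("side","top","wrist"):
    cv2.imwrite(f"pics/{n}0.png",camera(n)[:,:,::-1]);print(n,camera_info(n))
E
```

```text
{'time': 0.0, 'qpos': array([ 1.21102390e+00,  4.23826894e-01,  1.63067482e+00,  1.71974701e-05,
        1.08856876e+00, -1.89906277e-02]), 'qd': array([-1.05381976e-03,  1.25991803e-04, -9.37866463e-05, -1.68341594e-03,
       -1.20591250e-04,  1.40609287e-04]), 'tau': array([ 1.37842952e-03, -5.44623399e+01, -2.73664051e+01,  6.43825997e-02,
        2.27791368e-02, -1.11513459e-04]), 'position': array([0.20867603, 0.58859187, 0.24091634]), 'eef_rot': array([ 1.69571491e-01,  9.85517612e-01, -7.24264394e-04, -1.46579815e-04]), 'wrist_force': array([-0.51303905, -0.51624292, -0.1063278 ]), 'torque': array([ 0.03692445, -0.0084756 ,  0.01684594]), 'grasp_force': 0.0, 'gripper_width': 0.9996974648956041}
side {'vertical_fov': 48.09365834411058, 'cx': 328.3966646870252, 'cy': 240.5611556081959, 'dist': array([-0.11055653,  0.        ,  0.        ,  0.        ,  0.        ]), 'position': array([ 0.23019666, -1.01444334,  0.75557167]), 'rotation': array([ 0.85029116, -0.17254129,  0.0938243 , -0.48829442])}
top {'vertical_fov': 47.31713328884798, 'cx': 326.6552331619794, 'cy': 239.44456953312041, 'dist': array([0.01365803, 0.        , 0.        , 0.        , 0.        ]), 'position': array([ 0.41470525, -0.05520414,  1.3435988 ]), 'rotation': array([-0.7042376 ,  0.70481884, -0.05887968,  0.0617494 ])}
wrist {'vertical_fov': 60.79199925692242, 'cx': 316.1529875918216, 'cy': 243.2692474163855, 'dist': array([-0.02766091,  0.        ,  0.        ,  0.        ,  0.        ]), 'tool_from_camera': array([[ 3.88293521e-04, -9.65683421e-01, -2.59721735e-01,
         6.98621497e-02],
       [ 9.99999918e-01,  3.45324101e-04,  2.11071014e-04,
         1.23594114e-03],
       [-1.14139605e-04, -2.59721796e-01,  9.65683476e-01,
        -1.42695691e-01],
       [ 0.00000000e+00,  0.00000000e+00,  0.00000000e+00,
         1.00000000e+00]])}
```

View pics/top0.png

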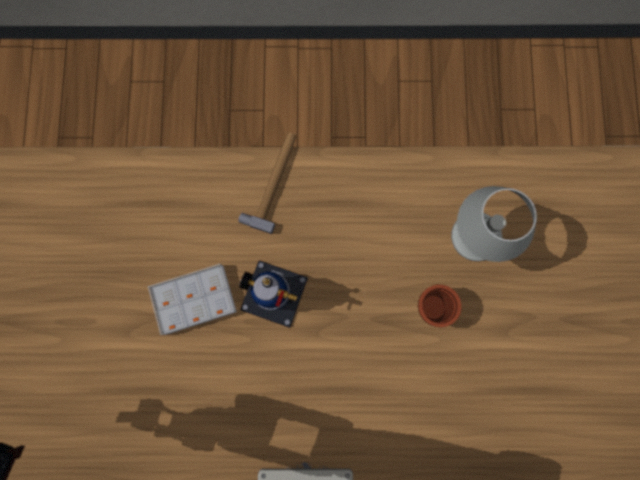

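View pics/side0.png

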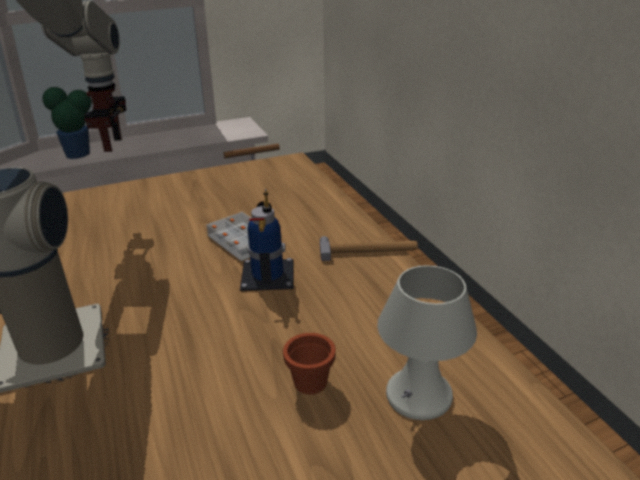

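The top view shows the tank's foot bolts near (261,266), (303,279), (288,322) and (246,308), and the valve near (267,283). The gauge is on the left, with the red lever on the right. In the side view, the valve is near (266,195).

```bash
cat > h.py <<'E'
from plant import *
import numpy as np, cv2
from scipy.spatial.transform import Rotation as R
def cam(n,st=None):
    i=camera_info(n);f=240/np.tan(np.radians(i["vertical_fov"])/2)
    K=np.array([[f,0,i["cx"]],[0,f,i["cy"]],[0,0,1]])
    if n=="wrist":
        T=np.eye(4);T[:3,:3]=R.from_quat(st["eef_rot"]).as_matrix();T[:3,3]=st["position"]
        T=T@i["tool_from_camera"];return K,i["dist"],T[:3,:3],T[:3,3]
    return K,i["dist"],R.from_quat(i["rotation"]).as_matrix(),np.array(i["position"])
def ray(c,uv):
    K,d,M,p=c;q=cv2.undistortPoints(np.array([[uv]],float),K,d)[0,0]
    v=M@np.array([*q,1]);return p,v/np.linalg.norm(v)
def onz(c,uv,z):
    p,v=ray(c,uv);return p+v*(z-p[2])/v[2]
def proj(c,P):
    K,d,M,p=c;return cv2.projectPoints(((np.atleast_2d(P)-p)@M),np.zeros(3),np.zeros(3),K,d)[0][:,0]
def tri(a):
    A=0;b=0
    for c,uv in a:
        p,v=ray(c,uv);Q=np.eye(3)-np.outer(v,v);A=A+Q;b=b+Q@p
    return np.linalg.solve(A,b)
E
python3 - <<'E'
from h import *
t=cam("top");s=cam("side")
P=np.array([onz(t,u,.008) for u in[(261,266),(303,279),(288,322),(246,308)]]);print(P,P.mean(0))
print(onz(t,(267,283),.23), tri([(t,(267,283)),(s,(266,195))]))
a=cv2.resize(cv2.imread("pics/top0.png")[250:335,225:325],None,fx=4,fy=4,interpolation=2)
b=cv2.resize(cv2.imread("pics/side0.png")[180:265,220:320],None,fx=4,fy=4,interpolation=2)
cv2.imwrite("pics/c.png",np.hstack([a,b]))
E
```

```text
[[0.57913255 0.11134706 0.008     ]
 [0.54705088 0.00803801 0.008     ]
 [0.44319007 0.04348337 0.008     ]
 [0.47681142 0.14561426 0.008     ]] [0.51154623 0.07712068 0.008     ]
[0.51696937 0.07074929 0.23      ] [0.52003896 0.07068527 0.22523238]
```

View pics/c.png

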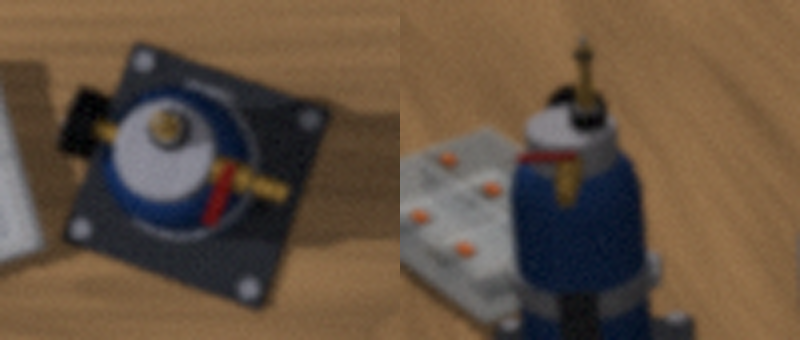

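The valve is near (0.52, 0.07) with its tip at z ≈ 0.235. I'll move above it with the wrist camera looking on.

Call:
carry_out --steps '[{"dz": -2.5,"dx": -3.8,"dy": -3.1,"gripper": 1},{"dz": -2.5,"dx": -3.8,"dy": -3.1},{"dz": -2.5,"dx": -3.8,"dy": -3.1},{"dz": -2.5,"dx": -3.8,"dy": -3.1},{"dx": -3.9,"dy": -3.2},{"dx": -3.9,"dy": -3.2},{"dx": -3.9,"dy": -3.2},{"dx": -3.9,"dy": -3.2},{"dx": -3.9,"dy": -3.2},{"dx": -3.9,"dy": -3.2}]'

```text
$.steps[0]: bad value
```

Call:
carry_out --steps '[{"dx": -4.0,"dy": -3.4},{"dx": -3.9,"dy": -3.3},{},{}]'

```text
$.steps[0]: bad value
```

```bash
python3 - <<'E'
from h import *
s=read_state();c=cam("wrist",s);im=camera("wrist")[:,:,::-1]
print(s["position"],s["qpos"],s["time"],s["wrist_force"],s["eef_rot"])
cv2.imwrite("pics/w1.png",im)
print(proj(c,[[.521,.071,.235],[.521,.071,.182]]))
E
```

```text
[0.20871077 0.58868718 0.24106424] [ 1.21101874e+00  4.23703678e-01  1.63049424e+00  3.37361180e-05
  1.08861350e+00 -1.90003798e-02] 0.15 [ 0.44890701  0.74255251 -0.35065092] [ 1.69573022e-01  9.85517437e-01 -5.95676817e-04 -1.29395156e-04]
[[-167.03587461  845.576704  ]
 [-111.91454306  761.64291409]]
```

View pics/w1.png

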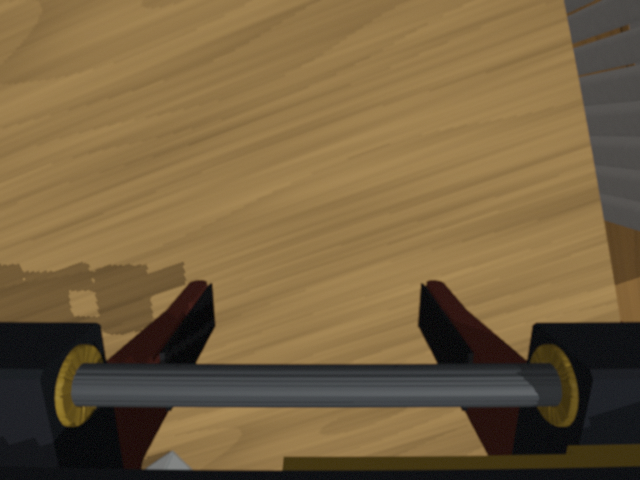

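The picture shows the jaws only, with fingertips at (205,285) and (430,285), because the move was refused. Each row needs every key.

Call:
carry_out --steps '[{"ax": 0,"ay": 0,"az": 0,"dz": -2.5,"dx": -3.8,"dy": -3.1,"gripper": 1},{"ax": 0,"ay": 0,"az": 0,"dz": -2.5,"dx": -3.8,"dy": -3.1,"gripper": 1},{"ax": 0,"ay": 0,"az": 0,"dz": -2.5,"dx": -3.8,"dy": -3.1,"gripper": 1},{"ax": 0,"ay": 0,"az": 0,"dz": -2.5,"dx": -3.8,"dy": -3.1,"gripper": 1},{"ax": 0,"ay": 0,"az": 0,"dz": 0,"dx": -3.9,"dy": -3.2,"gripper": 1},{"ax": 0,"ay": 0,"az": 0,"dz": 0,"dx": -3.9,"dy": -3.2,"gripper": 1},{"ax": 0,"ay": 0,"az": 0,"dz": 0,"dx": -3.9,"dy": -3.2,"gripper": 1},{"ax": 0,"ay": 0,"az": 0,"dz": 0,"dx": -3.9,"dy": -3.2,"gripper": 1},{"ax": 0,"ay": 0,"az": 0,"dz": 0,"dx": -3.9,"dy": -3.2,"gripper": 1},{"ax": 0,"ay": 0,"az": 0,"dz": 0,"dx": -3.9,"dy": -3.2,"gripper": 1}]'

```text
time: 1.45
position: [0.4676, 0.1607, 0.3417]
eef_rot: [0.17, 0.986, 0.0, 0.0]
wrist_force: [-0.4, 0.4, 0.4]
gripper_width: 1.0
grasp_force: 0.0
```

Call:
carry_out --steps '[{"ax": 0,"ay": 0,"az": 0,"dz": 0,"dx": -4.0,"dy": -3.4,"gripper": 1},{"ax": 0,"ay": 0,"az": 0,"dz": 0,"dx": -3.9,"dy": -3.3,"gripper": 1},{"ax": 0,"ay": 0,"az": 0,"dz": 0,"dx": 0,"dy": 0,"gripper": 1},{"ax": 0,"ay": 0,"az": 0,"dz": 0,"dx": 0,"dy": 0,"gripper": 1}]'

```text
time: 1.95
position: [0.5187, 0.0728, 0.3414]
eef_rot: [0.17, 0.985, 0.0, -0.0]
wrist_force: [0.1, 0.3, -0.3]
gripper_width: 0.998
grasp_force: 0.0
```

```bash
python3 - <<'E'
from h import *
s=read_state();c=cam("wrist",s);im=camera("wrist")[:,:,::-1]
print(s["position"],s["qpos"],s["time"],s["wrist_force"],s["eef_rot"])
cv2.imwrite("pics/w2.png",im)
print(proj(c,[[.521,.071,.235],[.521,.071,.182]]))
E
```

```text
[0.51866013 0.07283558 0.34136935] [ 1.16584442e-01  1.66096302e-01  1.74694080e+00  4.02877962e-04
  1.22944021e+00 -1.11285662e+00] 1.95 [ 0.12933598  0.337598   -0.27656956] [ 1.69916690e-01  9.85458313e-01  5.66855616e-05 -4.77975563e-04]
[[312.63056421 252.10007123]
 [313.20669496 232.57832362]]
```

View pics/w2.png

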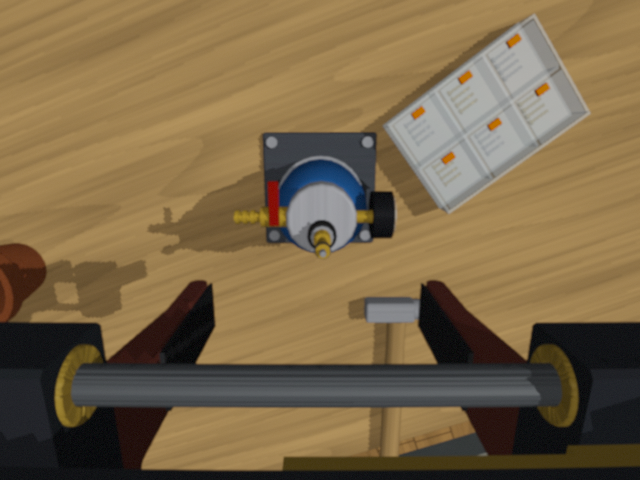

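The tip shows near (322,253) and the collar at about (322,236). I'll turn while lowering and take two more views, so that camera offsets cancel.

Call:
carry_out --steps '[{"ax": 0,"ay": 0,"az": 0.175,"dz": 0.6,"dx": 0,"dy": 0,"gripper": 1},{"ax": 0,"ay": 0,"az": 0.175,"dz": 0.6,"dx": 0,"dy": 0,"gripper": 1},{"ax": 0,"ay": 0,"az": 0.175,"dz": 0.6,"dx": 0,"dy": 0,"gripper": 1},{"ax": 0,"ay": 0,"az": 0.175,"dz": 0.6,"dx": 0,"dy": 0,"gripper": 1},{"ax": 0,"ay": 0,"az": 0.175,"dz": 0.6,"dx": 0,"dy": 0,"gripper": 1},{"ax": 0,"ay": 0,"az": 0.175,"dz": 0.6,"dx": 0,"dy": 0,"gripper": 1},{"ax": 0,"ay": 0,"az": 0.175,"dz": 0.6,"dx": 0,"dy": 0,"gripper": 1},{"ax": 0,"ay": 0,"az": 0.175,"dz": 0.6,"dx": 0,"dy": 0,"gripper": 1},{"ax": 0,"ay": 0,"az": 0.17,"dz": 0.6,"dx": 0,"dy": 0,"gripper": 1},{"ax": 0,"ay": 0,"az": 0,"dz": 0,"dx": 0,"dy": 0,"gripper": 1}]'

```text
time: 3.25
position: [0.5183, 0.0739, 0.2874]
eef_rot: [0.816, 0.579, -0.0, -0.0]
wrist_force: [-0.4, 0.1, 0.6]
gripper_width: 1.002
grasp_force: 0.0
```

```bash
python3 - <<'E'
from h import *
import pickle
s=read_state();im=camera("wrist")[:,:,::-1];pickle.dump((s,im),open("v2.p","wb"));print(s["qpos"],s["position"])
E
```

```text
[1.18797745e-01 2.20129725e-01 1.80852958e+00 1.73053564e-04
 1.11386722e+00 4.55222601e-01] [0.51827777 0.07389145 0.28740918]
```

Call:
carry_out --steps '[{"ax": 0,"ay": 0,"az": 0.175,"dz": 0,"dx": 0,"dy": 0,"gripper": 0.3},{"ax": 0,"ay": 0,"az": 0.175,"dz": 0,"dx": 0,"dy": 0,"gripper": 0.3},{"ax": 0,"ay": 0,"az": 0.175,"dz": 0,"dx": 0,"dy": 0,"gripper": 0.3},{"ax": 0,"ay": 0,"az": 0.175,"dz": 0,"dx": 0,"dy": 0,"gripper": 0.3},{"ax": 0,"ay": 0,"az": 0.175,"dz": 0,"dx": 0,"dy": 0,"gripper": 0.3},{"ax": 0,"ay": 0,"az": 0.175,"dz": 0,"dx": 0,"dy": 0,"gripper": 0.3},{"ax": 0,"ay": 0,"az": 0.175,"dz": 0,"dx": 0,"dy": 0,"gripper": 0.3},{"ax": 0,"ay": 0,"az": 0.175,"dz": 0,"dx": 0,"dy": 0,"gripper": 0.3},{"ax": 0,"ay": 0,"az": 0.17,"dz": 0,"dx": 0,"dy": 0,"gripper": 0.3},{"ax": 0,"ay": 0,"az": 0,"dz": 0,"dx": 0,"dy": 0,"gripper": 0.3}]'

```text
time: 4.55
position: [0.5191, 0.0731, 0.2881]
eef_rot: [0.986, -0.166, 0.0, -0.0]
wrist_force: [0.1, 0.4, 0.8]
gripper_width: 0.654
grasp_force: 0.0
```

```bash
python3 - <<'E'
from h import *
import pickle
s=read_state();im=camera("wrist")[:,:,::-1];pickle.dump((s,im),open("v3.p","wb"));print(s["qpos"],s["position"],s["eef_rot"])
o=[]
st,i2=pickle.load(open("v2.p","rb"))
w=cv2.imread("pics/w2.png")
for I,(u,v) in((w,(322,252)),):
    o.append(cv2.resize(I[v-35:v+35,u-30:u+30],None,fx=4,fy=4,interpolation=2))
for S,I in((st,i2),(s,im)):
    u,v=proj(cam("wrist",S),[.521,.071,.235])[0].round().astype(int);print(u,v)
    o.append(cv2.resize(I[v-35:v+35,u-30:u+30],None,fx=4,fy=4,interpolation=2))
cv2.imwrite("pics/tri.png",np.hstack(o))
E
```

```text
[1.17265826e-01 2.19800435e-01 1.80731463e+00 4.40621662e-05
 1.11394002e+00 2.02232871e+00] [0.51907417 0.07314408 0.28806867] [ 9.86064063e-01 -1.66365835e-01  2.52442105e-04 -9.43965311e-05]
326 283
321 275
```

View pics/tri.png

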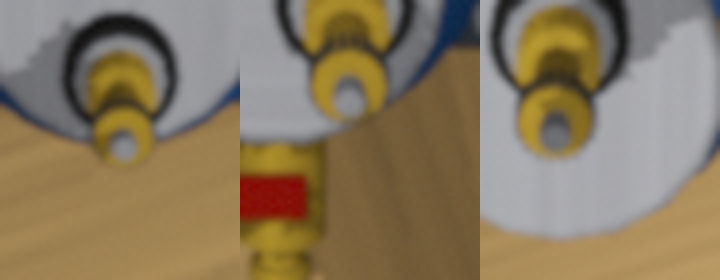

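The tip centres are at about (322.7,252.7), (323.2,272) and (310,272.5) in the three views.

```bash
python3 - <<'E'
from h import *
import pickle
from scipy.optimize import least_squares
S1=dict(position=np.array([0.51866013,0.07283558,0.34136935]),eef_rot=np.array([1.69916690e-01,9.85458313e-01,5.66855616e-05,-4.77975563e-04]))
S=[S1,pickle.load(open("v2.p","rb"))[0],pickle.load(open("v3.p","rb"))[0]]
uv=np.array([(322.7,252.7),(323.2,272),(310,272.5)])
def pr(x):
    o=[]
    for s,m in zip(S,uv):
        K,d,M,p=cam("wrist",s);Rt=R.from_quat(s["eef_rot"]).as_matrix()
        o.append(proj((K,d,M,p+Rt@np.array([x[3],x[4],0])),x[:3])[0]-m)
    return np.array(o)
f=lambda x:np.r_[pr(x).ravel(),x[3:]/.0015,(x[2]-.2365)/.003]
r=least_squares(f,[.521,.071,.235,0,0],x_scale=[.01]*5);print(r.x,f(r.x))
print(f([*r.x[:3],0,0]))
# side+top tip
print(tri([(cam("top"),(268,281)),(cam("side"),(265.7,190.5))]))
s=S[2];M=R.from_quat(s["eef_rot"]).as_matrix();print((r.x[:3]-s["position"])@M)
E
```

```text
[ 0.52242203  0.07559138  0.23472183 -0.00124147  0.00094796] [-0.02370768  0.02724136  0.2436322  -0.00614152 -0.01264865  0.28029673
 -0.82764752  0.63197435 -0.59272429]Traceback (most recent call last):
  File "<stdin>", line 15, in <module>
  File "<stdin>", line 13, in <lambda>
TypeError: unsupported operand type(s) for /: 'list' and 'float'
```

Call:
carry_out --steps '[{"ax": 0,"ay": 0,"az": 0,"dz": 0,"dx": 0.23,"dy": -0.35,"gripper": 0.0},{"ax": 0,"ay": 0,"az": 0,"dz": 2.0,"dx": 0,"dy": 0,"gripper": 0.0},{"ax": 0,"ay": 0,"az": 0,"dz": 2.0,"dx": 0,"dy": 0,"gripper": -0.3},{"ax": 0,"ay": 0,"az": 0,"dz": 1.0,"dx": 0,"dy": 0,"gripper": -0.5},{"ax": 0,"ay": 0,"az": 0,"dz": 0.8,"dx": 0,"dy": 0,"gripper": -0.5},{"ax": 0,"ay": 0,"az": 0,"dz": 0,"dx": 0,"dy": 0,"gripper": -0.5},{"ax": 0,"ay": 0,"az": 0,"dz": 0,"dx": 0,"dy": 0,"gripper": -0.6}]'

```text
time: 5.48
position: [0.5228, 0.0752, 0.2302]
eef_rot: [0.986, -0.169, 0.0, -0.0]
wrist_force: [0.1, 0.5, 0.5]
gripper_width: 0.207
grasp_force: 0.0
```

```bash
python3 - <<'E'
from h import *
s=read_state();print(s["qpos"],s["qd"],s["position"],s["wrist_force"],s["torque"],s["gripper_width"])
c=cam("wrist",s);im=camera("wrist")[:,:,::-1].copy();s=read_state();print(s["position"],s["wrist_force"])
print(proj(c,[[.5224,.0756,.2347],[.5224,.0756,.22]]))
cv2.imwrite("pics/g1.png",cv2.resize(im[220:420,200:440],None,fx=2.5,fy=2.5))
E
```

```text
[ 1.20397393e-01  2.96121435e-01  1.85353026e+00 -9.51637634e-06
  9.91054114e-01  2.03014097e+00] [-0.00010106 -0.00325779 -0.00044297 -0.00146485 -0.00218657  0.00035004] [0.52283268 0.07523806 0.23020067] [0.1463156  0.54393177 0.54511672] [0.05114971 0.11599749 0.05655134] 0.20741707465098272
[0.52283541 0.07525218 0.23026156] [-0.14578728 -0.42628999  0.28687345]
[[318.89747495 334.24173273]
 [318.68245581 317.18171575]]
```

View pics/g1.png

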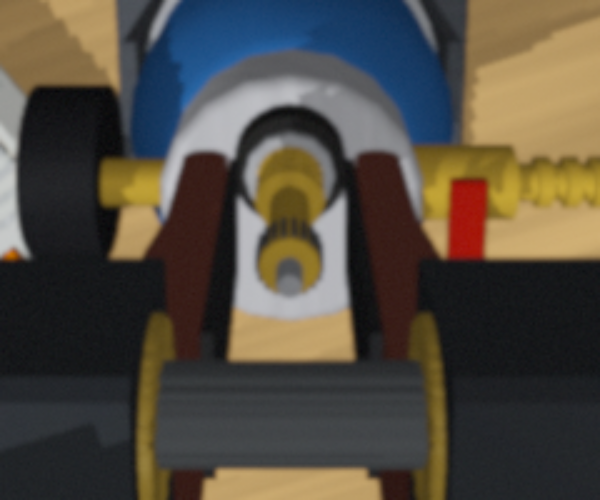

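The nut is well centred between the pads: nut at (290,260) in the crop, pad midpoint about 292. Now I'll close lightly.

Call:
carry_out --force 3 --steps '[{"ax": 0,"ay": 0,"az": 0,"dz": 0,"dx": 0,"dy": 0,"gripper": -0.7},{"ax": 0,"ay": 0,"az": 0,"dz": 0,"dx": 0,"dy": 0,"gripper": -0.75},{"ax": 0,"ay": 0,"az": 0,"dz": 0,"dx": 0,"dy": 0,"gripper": -0.8},{"ax": 0,"ay": 0,"az": 0,"dz": 0,"dx": 0,"dy": 0,"gripper": -0.85},{"ax": 0,"ay": 0,"az": 0,"dz": 0,"dx": 0,"dy": 0,"gripper": -0.9},{"ax": 0,"ay": 0,"az": 0,"dz": 0,"dx": 0,"dy": 0,"gripper": -0.9}]'

```text
time: 6.28
position: [0.5226, 0.0753, 0.2298]
eef_rot: [0.986, -0.169, 0.0, -0.0]
wrist_force: [0.4, 1.6, 1.5]
gripper_width: 0.112
grasp_force: 3.0
```

```bash
cat > f.py <<'E'
from h import *
F=[];T=[]
for _ in range(4):
    camera("wrist");s=read_state();F.append(s["wrist_force"]);T.append(s["torque"])
M=R.from_quat(s["eef_rot"]).as_matrix()
print("F tool",np.mean(F,0)@M,"sd",np.std(F,0),"T tool",np.mean(T,0)@M)
print("pos",s["position"],"q6",s["qpos"][5],"q1",s["qpos"][0],"w",s["gripper_width"]*88,"grip",s["grasp_force"],"t",s["time"])
E
python3 f.py
```

```text
F tool [ 0.70234858 -1.52574069 -1.56738215] sd [0.32284165 0.43342758 0.39631194] T tool [ 0.2249369  -0.12849047  0.00438424]
pos [0.52256459 0.07525527 0.22979763] q6 2.030401545478317 q1 0.1204356292863676 w 9.546003161448628 grip 3.000035472214222 t 6.475
```

Call:
carry_out --steps '[{"ax": 0,"ay": 0,"az": 0,"dz": 0,"dx": 0,"dy": -0.03,"gripper": -0.6},{"ax": 0,"ay": 0,"az": -0.175,"dz": 0,"dx": 0,"dy": 0,"gripper": -0.5},{"ax": 0,"ay": 0,"az": -0.175,"dz": 0,"dx": 0,"dy": 0,"gripper": -0.5},{"ax": 0,"ay": 0,"az": -0.175,"dz": 0,"dx": 0,"dy": 0,"gripper": -0.5},{"ax": 0,"ay": 0,"az": -0.175,"dz": 0,"dx": 0,"dy": 0,"gripper": -0.5},{"ax": 0,"ay": 0,"az": -0.175,"dz": 0,"dx": 0,"dy": 0,"gripper": -0.5},{"ax": 0,"ay": 0,"az": -0.175,"dz": 0,"dx": 0,"dy": 0,"gripper": -0.5},{"ax": 0,"ay": 0,"az": -0.175,"dz": 0,"dx": 0,"dy": 0,"gripper": -0.5},{"ax": 0,"ay": 0,"az": -0.175,"dz": 0,"dx": 0,"dy": 0,"gripper": -0.6},{"ax": 0,"ay": 0,"az": -0.17,"dz": 0,"dx": 0,"dy": 0,"gripper": -0.7}]'

```text
time: 7.72
position: [0.5222, 0.0752, 0.2294]
eef_rot: [0.815, 0.58, -0.001, -0.0]
wrist_force: [-1.0, -0.4, -0.2]
gripper_width: 0.158
grasp_force: 0.0
```

```bash
python3 f.py
```

```text
F tool [-0.12954663  0.1290842  -0.09298028] sd [0.29939671 0.44678667 0.96895673] T tool [ 0.06260385 -0.08907014 -0.01767203]
pos [0.52232492 0.07531948 0.22945967] q6 0.4645814716391292 q1 0.12077334629111819 w 12.988150577720072 grip 0.0 t 7.925
```

Call:
carry_out --force 3 --steps '[{"ax": 0,"ay": 0,"az": 0,"dz": 0,"dx": 0,"dy": 0,"gripper": -0.75},{"ax": 0,"ay": 0,"az": 0,"dz": 0,"dx": 0,"dy": 0,"gripper": -0.8},{"ax": 0,"ay": 0,"az": 0,"dz": 0,"dx": 0,"dy": 0,"gripper": -0.85},{"ax": 0,"ay": 0,"az": 0,"dz": 0,"dx": 0,"dy": 0,"gripper": -0.9},{"ax": 0,"ay": 0,"az": 0,"dz": 0,"dx": 0,"dy": 0,"gripper": -0.9}]'

```text
time: 8.55
position: [0.5225, 0.0755, 0.2296]
eef_rot: [0.817, 0.577, -0.0, -0.0]
wrist_force: [0.1, 0.0, -0.5]
gripper_width: 0.106
grasp_force: 3.0
```

```bash
python3 f.py
```

```text
F tool [-0.21935241 -0.31600985  0.63302938] sd [0.55499426 0.43863284 0.49410793] T tool [ 0.11564031 -0.10405971  0.00703677]
pos [0.52250136 0.07547546 0.22963557] q6 0.4609516312496831 q1 0.12091675764251747 w 9.651750889071192 grip 3.0000014975667 t 8.75
```

It's centred in both directions. I'll grip firmly and start unscrewing, checking the side force first.

Call:
carry_out --force 18 --steps '[{"ax": 0,"ay": 0,"az": 0,"dz": 0,"dx": 0,"dy": 0,"gripper": -1},{"ax": 0,"ay": 0,"az": 0,"dz": 0,"dx": 0,"dy": 0,"gripper": -1},{"ax": 0,"ay": 0,"az": -0.1,"dz": -0.006,"dx": 0,"dy": 0,"gripper": -1},{"ax": 0,"ay": 0,"az": -0.1,"dz": -0.006,"dx": 0,"dy": 0,"gripper": -1},{"ax": 0,"ay": 0,"az": -0.1,"dz": -0.006,"dx": 0,"dy": 0,"gripper": -1},{"ax": 0,"ay": 0,"az": -0.1,"dz": -0.006,"dx": 0,"dy": 0,"gripper": -1},{"ax": 0,"ay": 0,"az": 0,"dz": 0,"dx": 0,"dy": 0,"gripper": -1}]'

```text
time: 9.62
position: [0.5226, 0.0755, 0.2299]
eef_rot: [0.686, 0.728, 0.0, 0.0]
wrist_force: [0.1, -0.5, -1.9]
gripper_width: 0.1
grasp_force: 18.0
```

```bash
python3 f.py
```

```text
F tool [ 0.23046902 -0.22853443  0.54575801] sd [0.72033369 0.64671838 0.18195763] T tool [ 0.08893708 -0.08976663  0.03753729]
pos [0.52258786 0.07545493 0.22990983] q6 0.062284226595574727 q1 0.12086508008055465 w 9.092361027897471 grip 17.99991399049759 t 9.825
```

Call:
carry_out --steps '[{"ax": 0,"ay": 0,"az": -0.15,"dz": -0.009,"dx": 0,"dy": 0,"gripper": -1},{"ax": 0,"ay": 0,"az": -0.15,"dz": -0.009,"dx": 0,"dy": 0,"gripper": -1},{"ax": 0,"ay": 0,"az": -0.15,"dz": -0.009,"dx": 0,"dy": 0,"gripper": -1},{"ax": 0,"ay": 0,"az": -0.15,"dz": -0.009,"dx": 0,"dy": 0,"gripper": -1},{"ax": 0,"ay": 0,"az": -0.15,"dz": -0.009,"dx": 0,"dy": 0,"gripper": -1},{"ax": 0,"ay": 0,"az": -0.15,"dz": -0.009,"dx": 0,"dy": 0,"gripper": -1},{"ax": 0,"ay": 0,"az": -0.15,"dz": -0.009,"dx": 0,"dy": 0,"gripper": -1},{"ax": 0,"ay": 0,"az": -0.15,"dz": -0.009,"dx": 0,"dy": 0,"gripper": -1}]'

```text
time: 10.82
position: [0.5227, 0.0756, 0.2307]
eef_rot: [0.153, 0.988, 0.0, 0.0]
wrist_force: [-0.2, 0.6, -1.7]
gripper_width: 0.099
grasp_force: 18.0
```

```bash
python3 f.py
```

```text
F tool [-0.1407187   0.92076465  1.21414258] sd [0.34169103 0.54223861 0.6183681 ] T tool [-0.09716896 -0.0379616  -0.00248069]
pos [0.52266413 0.0755502  0.23065162] q6 -1.1353751230201687 q1 0.1209681360003007 w 8.889030165999605 grip 17.999710142612457 t 11.025
```

Call:
carry_out --steps '[{"ax": 0,"ay": 0,"az": -0.155,"dz": -0.009,"dx": 0,"dy": 0,"gripper": -1},{"ax": 0,"ay": 0,"az": -0.155,"dz": -0.009,"dx": 0,"dy": 0,"gripper": -1},{"ax": 0,"ay": 0,"az": -0.155,"dz": -0.009,"dx": 0,"dy": 0,"gripper": -1},{"ax": 0,"ay": 0,"az": -0.155,"dz": -0.009,"dx": 0,"dy": 0,"gripper": -1},{"ax": 0,"ay": 0,"az": -0.155,"dz": -0.009,"dx": 0,"dy": 0,"gripper": -1},{"ax": 0,"ay": 0,"az": -0.155,"dz": -0.009,"dx": 0,"dy": 0,"gripper": -1},{"ax": 0,"ay": 0,"az": -0.155,"dz": -0.009,"dx": 0,"dy": 0,"gripper": -1},{"ax": 0,"ay": 0,"az": -0.155,"dz": -0.009,"dx": 0,"dy": 0,"gripper": -1}]'

```text
time: 12.02
position: [0.5226, 0.0757, 0.2313]
eef_rot: [-0.449, 0.894, 0.0, 0.0]
wrist_force: [-0.0, 1.5, -1.1]
gripper_width: 0.103
grasp_force: 18.0
```

```bash
python3 f.py
```

```text
F tool [-1.0421816   0.56790269  1.28848066] sd [0.37745668 0.41811296 0.5509151 ] T tool [-0.19455949 -0.2064951   0.02484705]
pos [0.5225422  0.07558344 0.23135687] q6 -2.3741929353748485 q1 0.12100616458494186 w 9.081116134615135 grip 17.999877333641052 t 12.225
```

That's 2.83 rad turned. I'll open, rewind to q6 ≈ +2.38 and regrip.

Call:
carry_out --steps '[{"ax": 0,"ay": 0,"az": 0,"dz": 0,"dx": 0,"dy": 0,"gripper": -0.5},{"ax": 0,"ay": 0,"az": 0,"dz": 0,"dx": 0,"dy": 0,"gripper": -0.5},{"ax": 0,"ay": 0,"az": 0.18,"dz": 0,"dx": 0,"dy": 0,"gripper": -0.5},{"ax": 0,"ay": 0,"az": 0.18,"dz": 0,"dx": 0,"dy": 0,"gripper": -0.5},{"ax": 0,"ay": 0,"az": 0.18,"dz": 0,"dx": 0,"dy": 0,"gripper": -0.5},{"ax": 0,"ay": 0,"az": 0.18,"dz": 0,"dx": 0,"dy": 0,"gripper": -0.5},{"ax": 0,"ay": 0,"az": 0.18,"dz": 0,"dx": 0,"dy": 0,"gripper": -0.5},{"ax": 0,"ay": 0,"az": 0.18,"dz": 0,"dx": 0,"dy": 0,"gripper": -0.5},{"ax": 0,"ay": 0,"az": 0.18,"dz": 0,"dx": 0,"dy": 0,"gripper": -0.5},{"ax": 0,"ay": 0,"az": 0.18,"dz": 0,"dx": 0,"dy": 0,"gripper": -0.5}]'

```text
time: 13.48
position: [0.5226, 0.0754, 0.2315]
eef_rot: [0.256, 0.967, -0.0, 0.0]
wrist_force: [0.0, -0.5, -0.8]
gripper_width: 0.252
grasp_force: 0.0
```

Call:
carry_out --steps '[{"ax": 0,"ay": 0,"az": 0.18,"dz": 0,"dx": 0,"dy": 0,"gripper": -0.5},{"ax": 0,"ay": 0,"az": 0.18,"dz": 0,"dx": 0,"dy": 0,"gripper": -0.5},{"ax": 0,"ay": 0,"az": 0.18,"dz": 0,"dx": 0,"dy": 0,"gripper": -0.5},{"ax": 0,"ay": 0,"az": 0.18,"dz": 0,"dx": 0,"dy": 0,"gripper": -0.5},{"ax": 0,"ay": 0,"az": 0.18,"dz": 0,"dx": 0,"dy": 0,"gripper": -0.5},{"ax": 0,"ay": 0,"az": 0.18,"dz": 0,"dx": 0,"dy": 0,"gripper": -0.5},{"ax": 0,"ay": 0,"az": 0.18,"dz": 0,"dx": 0,"dy": 0,"gripper": -0.5},{"ax": 0,"ay": 0,"az": 0.18,"dz": 0,"dx": 0,"dy": 0,"gripper": -0.5},{"ax": 0,"ay": 0,"az": 0.18,"dz": 0,"dx": 0,"dy": 0,"gripper": -0.5},{"ax": 0,"ay": 0,"az": 0.18,"dz": 0,"dx": 0,"dy": 0,"gripper": -0.5}]'

```text
time: 14.72
position: [0.5226, 0.0754, 0.2314]
eef_rot: [0.916, 0.4, 0.0, 0.0]
wrist_force: [-0.2, 0.2, -0.0]
gripper_width: 0.248
grasp_force: 0.0
```

Call:
carry_out --force 3 --steps '[{"ax": 0,"ay": 0,"az": 0.18,"dz": 0,"dx": 0,"dy": 0,"gripper": -0.5},{"ax": 0,"ay": 0,"az": 0.18,"dz": 0,"dx": 0,"dy": 0,"gripper": -0.5},{"ax": 0,"ay": 0,"az": 0.18,"dz": 0,"dx": 0,"dy": 0,"gripper": -0.5},{"ax": 0,"ay": 0,"az": 0.18,"dz": 0,"dx": 0,"dy": 0,"gripper": -0.5},{"ax": 0,"ay": 0,"az": 0.18,"dz": 0,"dx": 0,"dy": 0,"gripper": -0.5},{"ax": 0,"ay": 0,"az": 0.18,"dz": 0,"dx": 0,"dy": 0,"gripper": -0.5},{"ax": 0,"ay": 0,"az": 0.18,"dz": 0,"dx": 0,"dy": 0,"gripper": -0.6},{"ax": 0,"ay": 0,"az": 0.18,"dz": 0,"dx": 0,"dy": 0,"gripper": -0.7},{"ax": 0,"ay": 0,"az": 0,"dz": 0,"dx": 0,"dy": 0,"gripper": -0.75},{"ax": 0,"ay": 0,"az": 0,"dz": 0,"dx": 0,"dy": 0,"gripper": -0.75}]'

```text
time: 15.98
position: [0.5226, 0.0754, 0.2314]
eef_rot: [0.954, -0.298, 0.0, 0.0]
wrist_force: [0.2, 0.6, 0.3]
gripper_width: 0.125
grasp_force: 0.0
```

```bash
python3 f.py
```

```text
F tool [ 0.55236666  0.01460907 -0.03285194] sd [0.16221585 0.51808361 0.48577797] T tool [-0.0345015  -0.1472869   0.00795416]
pos [0.52257094 0.07548205 0.23138938] q6 2.2997094304589014 q1 0.12091744405685768 w 11.438612466586616 grip 0.0 t 16.175
```

Call:
carry_out --force 3 --steps '[{"ax": 0,"ay": 0,"az": 0,"dz": 0,"dx": 0,"dy": 0,"gripper": -0.8},{"ax": 0,"ay": 0,"az": 0,"dz": 0,"dx": 0,"dy": 0,"gripper": -0.85},{"ax": 0,"ay": 0,"az": 0,"dz": 0,"dx": 0,"dy": 0,"gripper": -0.9},{"ax": 0,"ay": 0,"az": 0,"dz": 0,"dx": 0,"dy": 0,"gripper": -0.9}]'

```text
time: 16.68
position: [0.5226, 0.0755, 0.2314]
eef_rot: [0.954, -0.3, 0.0, -0.0]
wrist_force: [-0.7, -0.3, 0.1]
gripper_width: 0.109
grasp_force: 3.0
```

```bash
python3 f.py
```

```text
F tool [ 0.10221033 -0.26190517 -0.28107724] sd [0.4436674  0.47926772 0.63448313] T tool [ 0.0105652  -0.14474877 -0.00561113]
pos [0.52256447 0.07548405 0.23136373] q6 2.3008860306885524 q1 0.12090493999126013 w 9.370563180526926 grip 3.000042513012886 t 16.875
```

Call:
carry_out --force 18 --steps '[{"ax": 0,"ay": 0,"az": 0,"dz": 0,"dx": 0,"dy": 0,"gripper": -1},{"ax": 0,"ay": 0,"az": 0,"dz": 0,"dx": 0,"dy": 0,"gripper": -1},{"ax": 0,"ay": 0,"az": -0.15,"dz": -0.009,"dx": 0,"dy": 0,"gripper": -1},{"ax": 0,"ay": 0,"az": -0.15,"dz": -0.009,"dx": 0,"dy": 0,"gripper": -1},{"ax": 0,"ay": 0,"az": -0.15,"dz": -0.009,"dx": 0,"dy": 0,"gripper": -1},{"ax": 0,"ay": 0,"az": -0.15,"dz": -0.009,"dx": 0,"dy": 0,"gripper": -1},{"ax": 0,"ay": 0,"az": -0.15,"dz": -0.009,"dx": 0,"dy": 0,"gripper": -1},{"ax": 0,"ay": 0,"az": -0.15,"dz": -0.009,"dx": 0,"dy": 0,"gripper": -1},{"ax": 0,"ay": 0,"az": -0.15,"dz": -0.009,"dx": 0,"dy": 0,"gripper": -1},{"ax": 0,"ay": 0,"az": -0.15,"dz": -0.009,"dx": 0,"dy": 0,"gripper": -1}]'

```text
time: 18.12
position: [0.5226, 0.0756, 0.2321]
eef_rot: [0.956, 0.293, 0.0, -0.0]
wrist_force: [0.1, 0.6, 0.2]
gripper_width: 0.101
grasp_force: 18.0
```

Call:
carry_out --steps '[{"ax": 0,"ay": 0,"az": -0.15,"dz": -0.009,"dx": 0,"dy": 0,"gripper": -1},{"ax": 0,"ay": 0,"az": -0.15,"dz": -0.009,"dx": 0,"dy": 0,"gripper": -1},{"ax": 0,"ay": 0,"az": -0.15,"dz": -0.009,"dx": 0,"dy": 0,"gripper": -1},{"ax": 0,"ay": 0,"az": -0.15,"dz": -0.009,"dx": 0,"dy": 0,"gripper": -1},{"ax": 0,"ay": 0,"az": -0.15,"dz": -0.009,"dx": 0,"dy": 0,"gripper": -1},{"ax": 0,"ay": 0,"az": -0.15,"dz": -0.009,"dx": 0,"dy": 0,"gripper": -1},{"ax": 0,"ay": 0,"az": -0.15,"dz": -0.009,"dx": 0,"dy": 0,"gripper": -1},{"ax": 0,"ay": 0,"az": -0.15,"dz": -0.009,"dx": 0,"dy": 0,"gripper": -1}]'

```text
time: 19.12
position: [0.5225, 0.0756, 0.2328]
eef_rot: [0.623, 0.782, 0.0, -0.0]
wrist_force: [0.1, 1.8, -0.7]
gripper_width: 0.1
grasp_force: 18.0
```

```bash
python3 f.py
```

```text
F tool [ 0.69832938 -0.14114031  0.08761498] sd [0.46161972 0.34570094 0.41517696] T tool [-0.02520024  0.13884615  0.03977353]
pos [0.52248587 0.07555909 0.23276417] q6 -0.09586977419055558 q1 0.12099022808965638 w 9.252755016671536 grip 17.999792397022247 t 19.325
```

Call:
carry_out --steps '[{"ax": 0,"ay": 0,"az": -0.15,"dz": -0.009,"dx": 0,"dy": 0,"gripper": -1},{"ax": 0,"ay": 0,"az": -0.15,"dz": -0.009,"dx": 0,"dy": 0,"gripper": -1},{"ax": 0,"ay": 0,"az": -0.15,"dz": -0.009,"dx": 0,"dy": 0,"gripper": -1},{"ax": 0,"ay": 0,"az": -0.15,"dz": -0.009,"dx": 0,"dy": 0,"gripper": -1},{"ax": 0,"ay": 0,"az": -0.15,"dz": -0.005,"dx": 0,"dy": 0,"gripper": -1},{"ax": 0,"ay": 0,"az": -0.15,"dz": 0,"dx": 0,"dy": 0,"gripper": -1},{"ax": 0,"ay": 0,"az": -0.15,"dz": 0,"dx": 0,"dy": 0,"gripper": -1}]'

```text
time: 20.2
position: [0.5226, 0.0755, 0.2331]
eef_rot: [0.149, 0.989, 0.0, 0.0]
wrist_force: [1.1, 1.7, -1.4]
gripper_width: 0.103
grasp_force: 18.0
```

```bash
python3 f.py
```

```text
F tool [-0.31304698  1.1601981   0.97285683] sd [0.36523611 0.73742523 0.29657152] T tool [-0.24058306 -0.12992879 -0.00074112]
pos [0.52261372 0.07547001 0.23313567] q6 -1.1444889107142209 q1 0.12088886244121472 w 9.101636891091895 grip 17.999659180641174 t 20.4
```

Call:
carry_out --steps '[{"ax": 0,"ay": 0,"az": -0.15,"dz": 0,"dx": 0,"dy": 0,"gripper": -1},{"ax": 0,"ay": 0,"az": -0.15,"dz": 0,"dx": 0,"dy": 0,"gripper": -1},{"ax": 0,"ay": 0,"az": -0.15,"dz": 0,"dx": 0,"dy": 0,"gripper": -1},{"ax": 0,"ay": 0,"az": -0.15,"dz": 0,"dx": 0,"dy": 0,"gripper": -1},{"ax": 0,"ay": 0,"az": -0.15,"dz": 0,"dx": 0,"dy": 0,"gripper": -1}]'

```text
time: 21.02
position: [0.5226, 0.0753, 0.2332]
eef_rot: [-0.223, 0.975, -0.0, 0.0]
wrist_force: [0.2, 0.0, -1.5]
gripper_width: 0.105
grasp_force: 18.0
```

```bash
python3 f.py
```

```text
F tool [-1.16199349 -0.20591772  1.37047079] sd [0.32436551 0.07665793 0.35740763] T tool [ 0.07417437 -0.16518181  0.05119293]
pos [0.52258575 0.0753913  0.23322073] q6 -1.8939421697853698 q1 0.12083399863453566 w 8.77479097643912 grip 17.99972712993622 t 21.225
```

Total turn is about 7.0 rad, so it should be at the stop. I'll open, lift and check how far the pin protrudes above the nut.

Call:
carry_out --steps '[{"ax": 0,"ay": 0,"az": 0,"dz": 0,"dx": 0,"dy": 0,"gripper": -0.5},{"ax": 0,"ay": 0,"az": 0,"dz": 0,"dx": 0,"dy": 0,"gripper": -0.4},{"ax": 0,"ay": 0,"az": 0,"dz": -1.0,"dx": 0,"dy": 0,"gripper": -0.4},{"ax": 0,"ay": 0,"az": 0,"dz": -1.5,"dx": 0,"dy": 0,"gripper": -0.4},{"ax": 0,"ay": 0,"az": 0,"dz": -1.5,"dx": 0,"dy": 0,"gripper": -0.4},{"ax": 0,"ay": 0,"az": 0,"dz": 0,"dx": 0,"dy": 0,"gripper": -0.4}]'

```text
time: 21.98
position: [0.5235, 0.0756, 0.2752]
eef_rot: [-0.223, 0.975, -0.0, 0.002]
wrist_force: [0.8, -0.4, -0.2]
gripper_width: 0.299
grasp_force: 0.0
```

```bash
python3 - <<'E'
from h import *
s=read_state();c=cam("wrist",s);im=camera("wrist")[:,:,::-1].copy();print(s["position"],s["qpos"][5])
P=np.array([.5224,.0756,.2347]);print(proj(c,[P,P-[0,0,.0029],P-[0,0,.0065],P-[0,0,.0109],P-[0,0,.0145]]))
u,v=proj(c,P)[0].astype(int)
a=cv2.resize(im[v-40:v+40,u-30:u+30],None,fx=6,fy=6,interpolation=2)
b=cv2.resize(cv2.imread("pics/g1.png")[180:330,230:350],None,fx=2.4,fy=3.2,interpolation=2)
cv2.imwrite("pics/n.png",np.hstack([a,b]));print(u,v)
E
```

```text
[0.52354801 0.07559779 0.2751827 ] -1.8990003141281124
[[316.79319911 281.46575871]
 [316.79190889 279.34433107]
 [316.7903559  276.7928536 ]
 [316.78852738 273.7914706 ]
 [316.78708526 271.42648169]]
316 281
```

View pics/n.png

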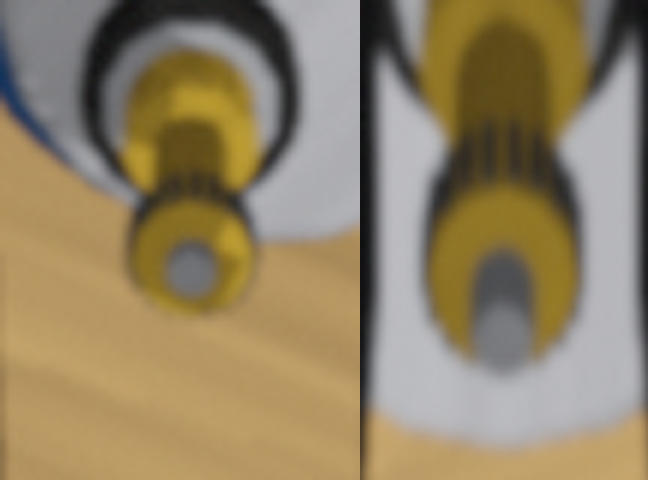

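The nut has risen a lot: the pin disc is at (190,270) in the nut disc centred at about (192,253), roughly 3 mm out. To be certain it's at the stop, I'll regrip once more with 20 N.

Call:
carry_out --steps '[{"ax": 0,"ay": 0,"az": 0.18,"dz": 0,"dx": 0,"dy": 0,"gripper": -0.4},{"ax": 0,"ay": 0,"az": 0.18,"dz": 0,"dx": 0,"dy": 0,"gripper": -0.4},{"ax": 0,"ay": 0,"az": 0.18,"dz": 0,"dx": 0,"dy": 0,"gripper": -0.4},{"ax": 0,"ay": 0,"az": 0.18,"dz": 0,"dx": 0,"dy": 0,"gripper": -0.4},{"ax": 0,"ay": 0,"az": 0.18,"dz": 0,"dx": 0,"dy": 0,"gripper": -0.4},{"ax": 0,"ay": 0,"az": 0.18,"dz": 0,"dx": 0,"dy": 0,"gripper": -0.4},{"ax": 0,"ay": 0,"az": 0.18,"dz": 0,"dx": 0,"dy": 0,"gripper": -0.4},{"ax": 0,"ay": 0,"az": 0.18,"dz": 0,"dx": 0,"dy": 0,"gripper": -0.4},{"ax": 0,"ay": 0,"az": 0.18,"dz": 0,"dx": 0,"dy": 0,"gripper": -0.4},{"ax": 0,"ay": 0,"az": 0.18,"dz": 0,"dx": 0,"dy": 0,"gripper": -0.4}]'

```text
time: 23.28
position: [0.5222, 0.0754, 0.2727]
eef_rot: [0.628, 0.779, -0.0, -0.0]
wrist_force: [0.1, 0.3, 0.2]
gripper_width: 0.304
grasp_force: 0.0
```

Call:
carry_out --steps '[{"ax": 0,"ay": 0,"az": 0.13,"dz": 1.0,"dx": 0,"dy": 0,"gripper": -0.4},{"ax": 0,"ay": 0,"az": 0,"dz": 1.5,"dx": 0,"dy": 0,"gripper": -0.4},{"ax": 0,"ay": 0,"az": 0,"dz": 1.5,"dx": 0,"dy": 0,"gripper": -0.5},{"ax": 0,"ay": 0,"az": 0,"dz": 0,"dx": 0,"dy": 0,"gripper": -0.6},{"ax": 0,"ay": 0,"az": 0,"dz": 0,"dx": 0,"dy": 0,"gripper": -0.7},{"ax": 0,"ay": 0,"az": 0,"dz": 0,"dx": 0,"dy": 0,"gripper": -0.7}]'

```text
time: 24.02
position: [0.5229, 0.0755, 0.2337]
eef_rot: [0.674, 0.738, 0.0, 0.0]
wrist_force: [0.1, -0.1, 0.5]
gripper_width: 0.151
grasp_force: 0.0
```

```bash
python3 f.py
```

```text
F tool [-0.2165081   0.00535974 -0.17190325] sd [0.57007778 0.22845811 0.42925971] T tool [ 0.04543237 -0.04549806 -0.00010957]
pos [0.52271219 0.07550494 0.23357721] q6 0.030737823957843427 q1 0.12093151969003278 w 13.33780955147114 grip 0.0 t 24.225
```

Call:
carry_out --force 3 --steps '[{"ax": 0,"ay": 0,"az": 0,"dz": 0,"dx": 0,"dy": 0,"gripper": -0.8},{"ax": 0,"ay": 0,"az": 0,"dz": 0,"dx": 0,"dy": 0,"gripper": -0.85},{"ax": 0,"ay": 0,"az": 0,"dz": 0,"dx": 0,"dy": 0,"gripper": -0.9},{"ax": 0,"ay": 0,"az": 0,"dz": 0,"dx": 0,"dy": 0,"gripper": -0.9}]'

```text
time: 24.72
position: [0.5226, 0.0755, 0.2333]
eef_rot: [0.675, 0.738, 0.0, 0.0]
wrist_force: [-0.2, -0.4, 1.3]
gripper_width: 0.108
grasp_force: 3.0
```

Call:
carry_out --force 20 --steps '[{"ax": 0,"ay": 0,"az": 0,"dz": 0,"dx": 0,"dy": 0,"gripper": -1},{"ax": 0,"ay": 0,"az": 0,"dz": 0,"dx": 0,"dy": 0,"gripper": -1},{"ax": 0,"ay": 0,"az": -0.15,"dz": 0,"dx": 0,"dy": 0,"gripper": -1},{"ax": 0,"ay": 0,"az": -0.15,"dz": 0,"dx": 0,"dy": 0,"gripper": -1},{"ax": 0,"ay": 0,"az": -0.15,"dz": 0,"dx": 0,"dy": 0,"gripper": -1},{"ax": 0,"ay": 0,"az": -0.15,"dz": 0,"dx": 0,"dy": 0,"gripper": -1},{"ax": 0,"ay": 0,"az": -0.15,"dz": 0,"dx": 0,"dy": 0,"gripper": -1},{"ax": 0,"ay": 0,"az": -0.15,"dz": 0,"dx": 0,"dy": 0,"gripper": -1},{"ax": 0,"ay": 0,"az": -0.15,"dz": 0,"dx": 0,"dy": 0,"gripper": -1},{"ax": 0,"ay": 0,"az": -0.15,"dz": 0,"dx": 0,"dy": 0,"gripper": -1}]'

```text
time: 25.98
position: [0.5225, 0.0754, 0.233]
eef_rot: [0.138, 0.991, -0.0, -0.0]
wrist_force: [0.2, 0.3, -0.8]
gripper_width: 0.098
grasp_force: 20.0
```

```bash
python3 f.py
```

```text
F tool [-0.52909798  0.07869426  0.72686027] sd [0.20889319 0.5217003  0.36739511] T tool [ 0.06498479 -0.0711743   0.01470539]
pos [0.52251334 0.07543075 0.23303681] q6 -1.1658885605845666 q1 0.12084744015734898 w 9.079615727163624 grip 19.999748468399048 t 26.175
```

Call:
carry_out --force 10 --steps '[{"ax": 0,"ay": 0,"az": 0,"dz": 0,"dx": 0,"dy": 0,"gripper": -0.6},{"ax": 0,"ay": 0,"az": 0,"dz": 0,"dx": 0,"dy": 0,"gripper": -0.5},{"ax": 0,"ay": 0,"az": 0,"dz": -1.0,"dx": 0,"dy": 0,"gripper": -0.5},{"ax": 0,"ay": 0,"az": 0,"dz": -1.5,"dx": 0,"dy": 0,"gripper": -0.5},{"ax": 0,"ay": 0,"az": 0,"dz": -0.8,"dx": 0,"dy": 0,"gripper": -0.5},{"ax": 0,"ay": 0,"az": 0,"dz": 0,"dx": 0,"dy": 0,"gripper": -1},{"ax": 0,"ay": 0,"az": 0,"dz": 0,"dx": 0,"dy": 0,"gripper": -1},{"ax": 0,"ay": 0,"az": 0,"dz": 0,"dx": 0,"dy": 0,"gripper": -1},{"ax": 0,"ay": 0,"az": 0,"dz": 0,"dx": 0,"dy": 0,"gripper": -1}]'

```text
time: 27.3
position: [0.5224, 0.0755, 0.2659]
eef_rot: [0.14, 0.99, -0.0, -0.0]
wrist_force: [0.6, -0.1, 0.5]
gripper_width: 0.005
grasp_force: 0.0
```

```bash
python3 f.py
```

```text
F tool [0.25629801 0.25004394 0.09759685] sd [0.61423856 0.29038087 0.38331728] T tool [-0.00394581 -0.00684872  0.00078192]
pos [0.52250406 0.07546213 0.26608961] q6 -1.169133489687722 q1 0.12090472975884806 w 0.4858846830818826 grip 0.0 t 27.5
```

Call:
carry_out --steps '[{"ax": 0,"ay": 0,"az": 0,"dz": 0.5,"dx": 0,"dy": 0,"gripper": -1},{"ax": 0,"ay": 0,"az": 0,"dz": 0.3,"dx": 0,"dy": 0,"gripper": -1},{"ax": 0,"ay": 0,"az": 0,"dz": 0.1,"dx": 0,"dy": 0,"gripper": -1},{"ax": 0,"ay": 0,"az": 0,"dz": 0,"dx": 0,"dy": 0,"gripper": -1}]'

```text
time: 28.0
position: [0.5225, 0.0755, 0.2571]
eef_rot: [0.14, 0.99, -0.0, -0.0]
wrist_force: [0.5, -0.9, -0.3]
gripper_width: 0.005
grasp_force: 0.0
```

```bash
python3 f.py
```

```text
F tool [-0.31580325  0.39538863 -0.59052514] sd [0.22061155 0.3100809  0.17429922] T tool [-0.01274047 -0.02490507 -0.00275453]
pos [0.5226274  0.07548394 0.25729483] q6 -1.169091695152635 q1 0.12089855125001144 w 0.5985769752786015 grip 0.0 t 28.2
```

Call:
carry_out --steps '[{"ax": 0,"ay": 0,"az": 0,"dz": 0.05,"dx": 0,"dy": 0,"gripper": -1},{"ax": 0,"ay": 0,"az": 0,"dz": 0.05,"dx": 0,"dy": 0,"gripper": -1},{"ax": 0,"ay": 0,"az": 0,"dz": 0.05,"dx": 0,"dy": 0,"gripper": -1},{"ax": 0,"ay": 0,"az": 0,"dz": 0,"dx": 0,"dy": 0,"gripper": -1}]'

```text
time: 28.7
position: [0.5227, 0.0755, 0.2559]
eef_rot: [0.14, 0.99, 0.0, 0.0]
wrist_force: [-1.4, -0.2, 2.2]
gripper_width: 0.002
grasp_force: 1.3
```

```bash
python3 f.py
```

```text
F tool [-0.1199738   0.1947956  -2.68153428] sd [0.40470337 0.29981035 0.69644566] T tool [0.01755121 0.04647381 0.01895532]
pos [0.52267387 0.07549457 0.25585059] q6 -1.1690827439714717 q1 0.12092120415415206 w 0.18443083578648986 grip 1.3682188466191292 t 28.9
```

Contact at about 2.7 N. Pressing in small steps.

Call:
carry_out --steps '[{"ax": 0,"ay": 0,"az": 0,"dz": 0.05,"dx": 0,"dy": 0,"gripper": -1},{"ax": 0,"ay": 0,"az": 0,"dz": 0.05,"dx": 0,"dy": 0,"gripper": -1},{"ax": 0,"ay": 0,"az": 0,"dz": 0.05,"dx": 0,"dy": 0,"gripper": -1},{"ax": 0,"ay": 0,"az": 0,"dz": 0.05,"dx": 0,"dy": 0,"gripper": -1}]'

```text
time: 29.4
position: [0.5226, 0.0755, 0.2538]
eef_rot: [0.14, 0.99, 0.0, 0.0]
wrist_force: [-0.4, -0.2, 4.6]
gripper_width: 0.006
grasp_force: 2.3
```

```bash
python3 f.py
```

```text
F tool [-0.18874957 -0.41497001 -4.2938775 ] sd [0.45138656 0.49485838 0.52886466] T tool [ 0.02243558  0.01413263 -0.02542921]
pos [0.52265387 0.07548373 0.25380892] q6 -1.1690953353327214 q1 0.12088626498127203 w 0.6558228446625362 grip 2.3118434473872185 t 29.6
```

Call:
carry_out --steps '[{"ax": 0,"ay": 0,"az": 0,"dz": 0.03,"dx": 0,"dy": 0,"gripper": -1},{"ax": 0,"ay": 0,"az": 0,"dz": 0.03,"dx": 0,"dy": 0,"gripper": -1},{"ax": 0,"ay": 0,"az": 0,"dz": 0,"dx": 0,"dy": 0,"gripper": -1}]'

```text
time: 29.98
position: [0.5226, 0.0755, 0.2532]
eef_rot: [0.14, 0.99, 0.0, 0.0]
wrist_force: [0.7, 0.4, 5.4]
gripper_width: 0.004
grasp_force: 2.6
```

```bash
python3 f.py
```

```text
F tool [ 0.02038356 -0.00829458 -5.07463715] sd [0.63327501 0.58414565 0.46636731] T tool [ 0.0176926  -0.00093321  0.00521666]
pos [0.52264001 0.0754893  0.25318735] q6 -1.169102371857275 q1 0.12090435431354782 w 0.42628406003009217 grip 2.5947141274809837 t 30.175
```

Call:
carry_out --steps '[{"ax": 0,"ay": 0,"az": 0,"dz": 0.02,"dx": 0,"dy": 0,"gripper": -1},{"ax": 0,"ay": 0,"az": 0,"dz": 0.02,"dx": 0,"dy": 0,"gripper": -1},{"ax": 0,"ay": 0,"az": 0,"dz": 0,"dx": 0,"dy": 0,"gripper": -1}]'

```text
time: 30.55
position: [0.5228, 0.0755, 0.253]
eef_rot: [0.14, 0.99, 0.0, 0.0]
wrist_force: [-1.5, -1.4, 6.6]
gripper_width: 0.007
grasp_force: 3.2
```

```bash
python3 f.py
```

```text
F tool [ 0.62482602 -0.23612551 -6.74281009] sd [0.31747939 0.74182287 0.5928669 ] T tool [0.00911756 0.0548371  0.00040326]
pos [0.52274345 0.07549832 0.25299946] q6 -1.1691114259379356 q1 0.1209093088080343 w 0.47445546360951396 grip 3.1923475116491318 t 30.75
```

It's bottomed: the force has stepped to 6.7 N and travel has stopped. I'll hold for about 2 s.

Call:
carry_out --steps '[{"ax": 0,"ay": 0,"az": 0,"dz": 0.01,"dx": 0,"dy": 0,"gripper": -1},{"ax": 0,"ay": 0,"az": 0,"dz": 0,"dx": 0,"dy": 0,"gripper": -1},{"ax": 0,"ay": 0,"az": 0,"dz": 0,"dx": 0,"dy": 0,"gripper": -1},{"ax": 0,"ay": 0,"az": 0,"dz": 0,"dx": 0,"dy": 0,"gripper": -1},{"ax": 0,"ay": 0,"az": 0,"dz": 0,"dx": 0,"dy": 0,"gripper": -1},{"ax": 0,"ay": 0,"az": 0,"dz": 0,"dx": 0,"dy": 0,"gripper": -1},{"ax": 0,"ay": 0,"az": 0,"dz": 0,"dx": 0,"dy": 0,"gripper": -1},{"ax": 0,"ay": 0,"az": 0,"dz": 0,"dx": 0,"dy": 0,"gripper": -1},{"ax": 0,"ay": 0,"az": 0,"dz": 0,"dx": 0,"dy": 0,"gripper": -1},{"ax": 0,"ay": 0,"az": 0,"dz": 0,"dx": 0,"dy": 0,"gripper": -1}]'

```text
time: 32.0
position: [0.5228, 0.0755, 0.2529]
eef_rot: [0.14, 0.99, 0.0, 0.0]
wrist_force: [-0.3, 0.3, 7.7]
gripper_width: 0.008
grasp_force: 3.4
```

```bash
python3 f.py
```

```text
F tool [ 0.54511767 -0.17635808 -6.86746086] sd [0.41136194 0.46702282 0.5164641 ] T tool [0.01314285 0.09853376 0.0124293 ]
pos [0.52277372 0.07549984 0.25294252] q6 -1.1690940313400489 q1 0.12091318642070305 w 0.7430281212945531 grip 3.3997682109475136 t 32.2
```

Call:
carry_out --steps '[{"ax": 0,"ay": 0,"az": 0,"dz": 0,"dx": 0,"dy": 0,"gripper": -1},{"ax": 0,"ay": 0,"az": 0,"dz": 0,"dx": 0,"dy": 0,"gripper": -1},{"ax": 0,"ay": 0,"az": 0,"dz": 0,"dx": 0,"dy": 0,"gripper": -1},{"ax": 0,"ay": 0,"az": 0,"dz": 0,"dx": 0,"dy": 0,"gripper": -1},{"ax": 0,"ay": 0,"az": 0,"dz": -0.3,"dx": 0,"dy": 0,"gripper": -1},{"ax": 0,"ay": 0,"az": 0,"dz": -0.5,"dx": 0,"dy": 0,"gripper": -1},{"ax": 0,"ay": 0,"az": 0,"dz": -2,"dx": 0,"dy": 0,"gripper": -1},{"ax": 0,"ay": 0,"az": 0,"dz": -3,"dx": 0,"dy": 0,"gripper": -1},{"ax": 0,"ay": 0,"az": 0,"dz": -3,"dx": 0,"dy": 0,"gripper": -1},{"ax": 0,"ay": 0,"az": 0,"dz": 0,"dx": 0,"dy": 0,"gripper": -1}]'

```text
time: 33.45
position: [0.5234, 0.0756, 0.3424]
eef_rot: [0.14, 0.99, 0.0, 0.002]
wrist_force: [-0.5, -0.5, -0.5]
gripper_width: 0.003
grasp_force: 0.0
```

```bash
python3 - <<'E'
from h import *
s=read_state();c=cam("wrist",s);im=camera("wrist")[:,:,::-1].copy()
u,v=proj(c,[.5226,.0755,.236])[0].astype(int);print(s["position"],s["wrist_force"],s["time"])
cv2.imwrite("pics/end.png",cv2.resize(im[max(v-60,0):v+60,u-80:u+80],None,fx=4,fy=4,interpolation=2))
E
```

```text
[0.52339058 0.07558815 0.34235757] [-0.45133721 -0.52934188 -0.54033351] 33.45
```

View pics/end.png

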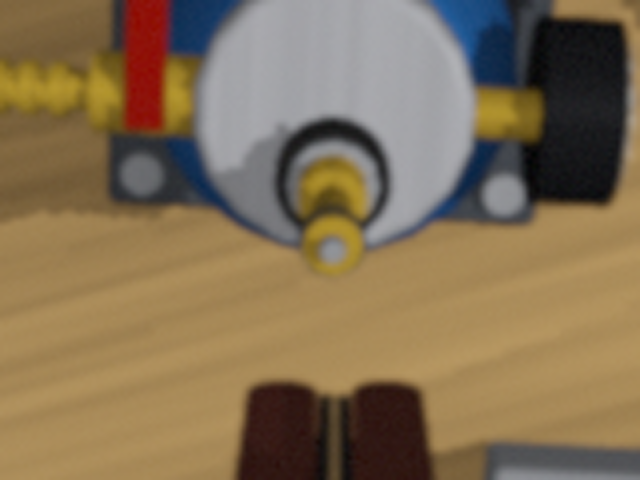

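The valve stands upright, with the tip back out at (333,248) and the nut open. The fingers are well clear.

```bash
python3 -c "
from plant import *
print(ticket.job_done())"
```

```text
the job is handed in; nothing more can be done
None
```

The lock nut is unscrewed to the end of its thread and left open. I pressed the valve tip in its full 3 mm at about 7 N, held it there for over 2 s and let it spring back, and the job is handed in at about 33 s with no verdict shown.

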